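# Press the lid home on the sachet box

### The arm

A 6-joint arm with a two-finger parallel gripper is mounted at the origin on a cart in front of the work surface, level with it; the furniture and walls round the work are solid. World frame = base frame: x ahead of the robot, y to its left, z up, the work surface at z = 0. Lengths are in m, angles in degrees, forces in N, time in s.
With the tool pointing down it reaches from about 0.375 to 0.9 m from the base axis. Payload 3.1 kg.
Tool frame: the origin (TCP) lies on the centre line of the jaws, within the pads' length; the fingertips stand 8 mm ahead of it and the grasp point (between the pads) lies 11 mm behind it (bot.tip_extent is the distance from the TCP to the fingertips, in m); z points along the fingers, y is the line along which they close (so a half turn about z gives the same grasp; the last joint's range is limited). The gripper opens to 87 mm and grips with 3 to 60 N. Pads are 19 mm wide; open, the fingers measure 117 mm over their backs; the gripper's body (75 mm by 190 mm) begins 51 mm behind the grasp point.
Start: joints at [59.788, 30.224, 82.088, -0, 67.689, -10.227], TCP at [0.214, 0.587, 0.231] pointing down, gripper open.
Joint ranges: [-176.69, 176.69], [-43.24, 126.21], [12.49, 139.97], [-82, 262], [0, 151.66], [-163.58, 163.58]. Speed limits (degrees/s): [159.86, 159.86, 180, 180, 180, 180].

### API

Orientations are given as a 3x3 rotation matrix whose columns are the frame's x, y, z axes.
In Python, from rig import bot, vision, workorder gives the robot as it stands.
- The arm moves only by the shell command python3 -m handwheel 'ROWS'. ROWS is JSON, a list of rows, each an object with "delta_rot": the turn, a rotation vector about the tool's x, y, z in rad, a list of three; "xyz": the shift along the tool's x, y, z in mm, a list of three; "hand": the closure, from -1 (fully open) to 1 (shut). A call has exactly 5 rows; each row is the pose to reach, as a shift and turn from the pose commanded when the call began, along the tool's axes at that moment; what a row does not reach only later rows make up. A row lasts 1/8 s, in which the tool goes at most 62.5 mm and 10.7 degrees, less where a joint would pass 70% of its speed; a pose out of reach is approached as far as the arm can. A call with a gripper value outside its range is refused whole. The fingers move at their own pace and stop on an object; the grip force is fixed at half the most. Time passes only in rows, so rows that repeat a pose let the fingers close, or fill a call up. It gives the time, the measured TCP pose, the force, the opening and the grip force at its end, in the units of the state.
- bot.read_state(): the state, without advancing time (a new reading comes with each control period).
- vision.capture(name): name is "scene" or "top" or "wrist"; returns the picture (420x560x3 uint8, red, green, blue); there is no depth.
- vision.camera_model(name): a dict with "camera_matrix" (3x3 intrinsics, pixels), "dist_coeffs" ([k1, k2, p1, p2, k3] as OpenCV has them; the pictures are not rectified), "camera_from_world" (4x4, takes a point from world to camera coordinates). Camera axes: x right, y up, looking along -z (the intrinsics and any distortion apply to the point x, -y, -z); pixel columns grow to the right and rows downward; lengths in m; the calibration is good to about 2 mm. A picture is of the moment at which its call begins: read the wrist's pose just before it. camera_model takes no time and is no camera call; for the wrist camera it gives the pose at the moment of the call.
- workorder.hand_in(): hands the job in; it is judged then, once.
The state is a dict: "time_s": time; "joint_positions": joint angles; "qvel": joint speeds; "tau": joint torques, N m; "position": TCP position; "tcp_rot": TCP orientation; "force": force on the tool from outside, world axes, zero at the start; "moment": the same for the moment, N m; "opening": opening from 0.0 (shut) to 1.0 (fully open); "grasp_force": force on a finger pad.
Only numpy, scipy, OpenCV 4.12 (cv2) and the standard library are available. Lean on these libraries where they do the work, as an engineer would, in place of code of your own. Each camera call takes 0.05 s, during which the arm holds its last target. There are 200 camera calls.

### The job

Lay the rectangular wooden lid squarely and centrally on the open rectangular white box, either way round, and press it down against the rubber seal until it sits level with its underside right down on the box's rim. Let go of it, and leave the round wooden lid where it lies.

Things in the scene. Friction and masses are not known exactly. Their poses are not given: they have to be found in the camera images.
- box_lid: The rectangular lid: a loose flat plate of plain light wood, 116 x 90 mm and 8 mm thick, about 0.1 kg, lying flat on the worktop the right way up. On its top, in the middle, stands one bar pull of the same wood, 60 mm long, 14 mm wide and 26 mm high (so its top is 34 mm above the lid's underside). Origin: centre of the underside; x along the long side and along the pull, y across the pull, z up.
- sachet_box: The box: an open, empty rectangular box of white ceramic, 96 x 70 mm outside and 45 mm high, walls 6 mm, fixed to the worktop. Origin: centre of its underside on the worktop; x along its long side, y along its short side, z up. The lid is 10 mm larger than the box on every side and lies flat on top of it; nothing guides it sideways.
- seal (a joint): How far the dark rubber ring (90 x 64 mm) in the box's mouth is pressed down, in m. At 0 it stands 6 mm above the rim (51 mm above the worktop) and holds a lid 6 mm too high; at 0.006 the lid touches the rim. Pressing takes about 6 N, plus 1 N for each 10 mm/s. The lid's weight does not move it, a lid set down or dropped only 1 to 2 mm; it stays where it was pressed.
- round_lid: The other lid, belonging to a round pot: a loose round plate of the same light wood, 90 mm across and 8 mm thick, with a bar pull 44 mm long, 14 mm wide and 26 mm high. Not wanted; to be left lying. Origin: centre of the underside; x along the pull, z up.

How it is judged (in metres and radians):
At the end, for the whole second after the job is handed in: The rectangular lid rests on the box, level within 3 degrees, centred within 15 mm, turned within 12 degrees of the box (either way round), the seal pressed down over 4.5 mm and the lid's underside within 2.5 mm of the rim height; the round lid within 30 mm of where it lay (value of joint seal above 0.0045 m and horizontal distance between box_lid and sachet_box below 0.015 m and angle between the x axis of box_lid and the x axis of sachet_box, either way round below 0.21 rad and z of box_lid in the frame of sachet_box between 0.042 and 0.0475 m and angle between box_lid's own z axis and vertical below 0.06 rad and linear speed of box_lid below 0.02 m/s and distance of round_lid from where it was at the start of the episode below 0.03 m); the robot touches nothing.
It fails at once if the round lid is moved more than 30 mm from where it lay (distance of round_lid from where it was at the start of the episode above 0.03 m).
It also fails if it takes over 48 s, if anything falls off the work surface, if the arm or the gripper's body presses on something with over 40 N, if the wrist force passes 120 N, or if a joint passes its speed limit or range.

## Working session

There is one attempt and no reset: what is moved stays moved. The work goes in short steps, Python scripts to look and compute and a shell command to move; the robot and the scene stay as the last step left them, time stands still between calls to the robot, and variables do not carry over. Pictures are saved under pics/ and viewed, at most 10 in all, crops included, and the job is handed in when it is done.

```bash
mkdir -p pics; ls
python3 - <<'E'
from rig import bot,vision
import cv2,json
for n in("top","scene"):
    cv2.imwrite(f"pics/{n}0.png",vision.capture(n)[...,::-1])
s=bot.read_state();print(s["time_s"],s["position"],s["tcp_rot"],s["force"])
print(vision.camera_model("top"))
E
```

```text
pics
0.1 [0.21323524 0.58680856 0.22967647] [[-9.39787038e-01  3.41759200e-01 -9.86411473e-04]
 [ 3.41760449e-01  9.39785557e-01 -1.70373098e-03]
 [ 3.44749518e-04 -1.93826072e-03 -9.99998062e-01]] [ 0.66883024 -0.65880007  0.15582913]
{'camera_matrix': array([[537.96512011,   0.        , 277.54900636],
       [  0.        , 537.96512011, 203.5043891 ],
       [  0.        ,   0.        ,   1.        ]]), 'dist_coeffs': array([-0.20736592,  0.        ,  0.        ,  0.        ,  0.        ]), 'camera_from_world': array([[-0.02016077, -0.99932829, -0.03060241, -0.24736449],
       [ 0.98651351, -0.02485647,  0.1617815 , -0.48386268],
       [-0.1624335 , -0.02692805,  0.98635198, -0.95635361],
       [ 0.        ,  0.        ,  0.        ,  1.        ]])}
```

View pics/top0.png

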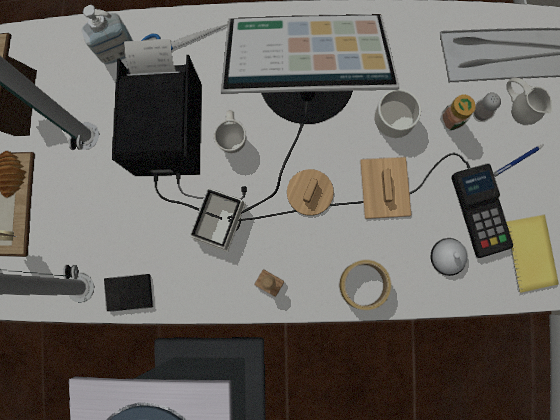

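The top view shows the box around (217,218), the round lid at (311,191) and the rectangular lid at (387,188). I'll enlarge that area.

```bash
python3 - <<'E'
import cv2
i=cv2.imread("pics/top0.png")[140:265,180:430]
cv2.imwrite("pics/c1.png",cv2.resize(i,None,fx=3.2,fy=3.2,interpolation=cv2.INTER_CUBIC))
E
cat > h.py <<'E'
import numpy as np,cv2
from rig import bot,vision
def ray(pts,cm,z):
    K,d,T=cm["camera_matrix"],cm["dist_coeffs"],cm["camera_from_world"]
    n=cv2.undistortPoints(np.array(pts,float).reshape(-1,1,2),K,d).reshape(-1,2)
    R=T[:3,:3];c=-R.T@T[:3,3]
    v=np.c_[n[:,0],-n[:,1],-np.ones(len(n))]@R
    return c+v*((z-c[2])/v[:,2])[:,None]
def proj(P,cm):
    K,d,T=cm["camera_matrix"],cm["dist_coeffs"],cm["camera_from_world"]
    F=np.diag([1,-1,-1.]);R=F@T[:3,:3];t=F@T[:3,3]
    return cv2.projectPoints(np.array(P,float),cv2.Rodrigues(R)[0],t,K,d)[0].reshape(-1,2)
E
```

```text
(no output)
```

View pics/c1.png

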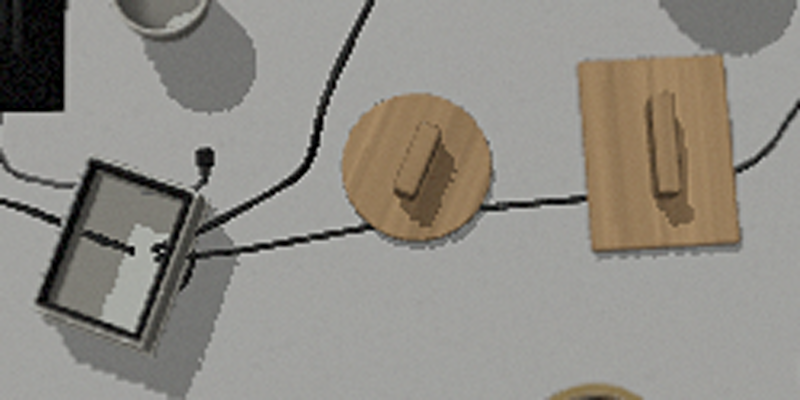

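View pics/scene0.png

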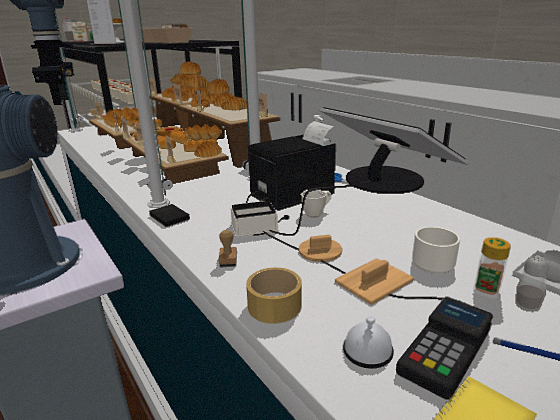

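The lid's top corners in the crop are (578,62), (723,55), (741,243) and (593,250). The seal corners are (90,158), (200,197), (142,342) and (38,302). Two tall posts, with bases at top-picture (90,135) and (80,288), stand between the arm and the work.

Run:
```python
from h import *
cm=vision.camera_model("top")
f=lambda p:np.array(p)/3.2+[180-.3,140-.3]
def rep(n,p,z):
    P=ray(f(p),cm,z)[:,:2]; e=np.roll(P,-1,0)-P
    print(n,P.mean(0).round(4),np.linalg.norm(e,axis=1).round(4),np.degrees(np.arctan2(e[:,1],e[:,0])).round(1)%180)
rep("lid",[(578,62),(723,55),(741,243),(593,250)],.008)
rep("seal",[(90,158),(200,197),(142,342),(38,302)],.051)
print("pull top",ray(f([(656,95),(669,195)]),cm,.034))
print("round",ray(f([(417,166)]),cm,.008))
for n,p,z in [("posts",[(90,135),(80,288)],0),("blackpad",[(130,293)],0),("stamp",[(268,283)],.06),("tape",[(365,285)],.05),("printer corner",[(113,165),(197,173),(185,75)],.12),("pot,mug",[(398,105),(230,120)],.08),("screen",[(222,85),(397,85)],.15),("image edge",[(0,62),(0,290)],.3)]:
    print(n,ray(p,cm,z)[:,:2].round(3).tolist())
```

```text
lid [ 0.5093 -0.4648] [0.0887 0.115  0.0889 0.1143] [91.6  1.9 91.2  1.8]
seal [ 0.4524 -0.1469] [0.0678 0.0887 0.0641 0.0877] [ 69.  157.7  68.1 160.1]
pull top [[ 0.53805056 -0.46015803  0.034     ]
 [ 0.47858448 -0.46448609  0.034     ]]
round [[ 0.50409689 -0.31969666  0.008     ]]
posts [[0.635, 0.122], [0.327, 0.132]]
blackpad [[0.317, 0.029]]
stamp [[0.332, -0.239]]
tape [[0.325, -0.412]]
printer corner [[0.54, 0.028], [0.521, -0.123], [0.703, -0.099]]
pot,mug [[0.648, -0.484], [0.627, -0.176]]
screen [[0.668, -0.17], [0.66, -0.47]]
image edge [[0.67, 0.165], [0.319, 0.134]]
```

Run:
```python
from h import *
a=vision.camera_model("scene");b=vision.camera_model("top")
for m in(a,b):
    T=m["camera_from_world"];print("cam",(-T[:3,:3].T@T[:3,3]).round(3))
for x,y in[(.327,.132),(.635,.122)]:
    P=[(x,y,z) for z in np.arange(0,1.01,.1)]
    print(np.c_[[p[2] for p in P],proj(P,a),proj(P,b)].round(2).tolist())
# printer height: scene rear/near corners
for z in(0,.08,.1,.12,.14):
    P=ray([(113,165),(197,173)],b,z); print(z,proj(P,a).round(0).tolist(),P[:,:2].round(3).tolist())
cv2.imwrite("pics/wr0.png",vision.capture("wrist")[...,::-1])
i=cv2.imread("pics/scene0.png")[0:260,0:360]
cv2.imwrite("pics/c2.png",cv2.resize(i,None,fx=2.2,fy=2.2,interpolation=cv2.INTER_CUBIC))
T=vision.camera_model("wrist")["camera_from_world"];print((-T[:3,:3].T@T[:3,3]).round(3),T[:3,:3].round(2))
```

```text
cam [ 0.018 -0.886  0.426]
cam [ 0.317 -0.285  1.014]
[[0.0, 157.64, 203.49, 79.92, 287.78], [0.1, 152.09, 167.4, 58.56, 287.05], [0.2, 146.17, 128.47, 32.83, 286.04], [0.3, 139.88, 86.43, 1.45, 284.59], [0.4, 133.18, 41.0, -37.11, 282.42], [0.5, 126.07, -8.12, -84.1, 278.93], [0.6, 118.53, -61.21, -137.38, 272.78], [0.7, 110.6, -118.54, -173.59, 260.33], [0.8, 102.3, -180.26, -16.83, 228.71], [0.9, 93.74, -246.42, 2517.11, 100.84], [1.0, 85.08, -316.71, 416597.91, -2567.81]]
[[0.0, 258.23, 179.76, 90.02, 135.02], [0.1, 256.76, 147.52, 70.92, 119.96], [0.2, 255.21, 113.1, 48.3, 101.99], [0.3, 253.57, 76.32, 21.32, 80.34], [0.4, 251.83, 37.0, -10.83, 54.13], [0.5, 249.99, -5.05, -48.23, 22.8], [0.6, 248.05, -50.04, -87.35, -12.1], [0.7, 246.01, -98.13, -107.74, -37.87], [0.8, 243.87, -149.47, 4.1, 22.6], [0.9, 241.63, -204.17, 1140.29, 804.07], [1.0, 239.32, -262.21, 24294.47, 17739.4]]
0 [[249.0, 190.0], [277.0, 211.0]] [[0.57, 0.07], [0.548, -0.102]]
0.08 [[246.0, 166.0], [273.0, 184.0]] [[0.55, 0.042], [0.53, -0.116]]
0.1 [[246.0, 160.0], [272.0, 177.0]] [[0.545, 0.035], [0.525, -0.12]]
0.12 [[245.0, 154.0], [271.0, 170.0]] [[0.54, 0.028], [0.521, -0.123]]
0.14 [[244.0, 147.0], [270.0, 162.0]] [[0.535, 0.021], [0.516, -0.127]]
[0.15  0.611 0.385] [[ 0.34  0.94 -0.  ]
 [-0.91  0.33 -0.25]
 [-0.23  0.08  0.97]]
```

View pics/c2.png

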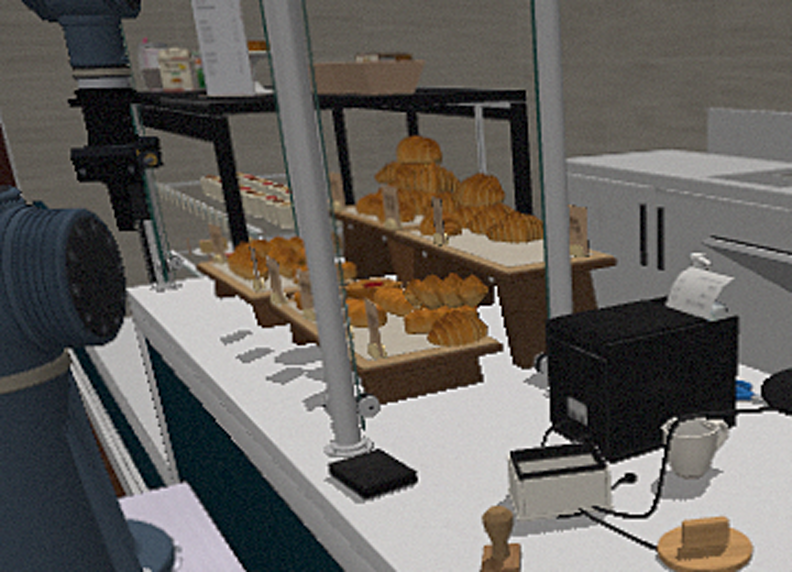

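The box is at about (0.452,-0.147). Its long axis points at about -21° and its size comes out right. The lid is at (0.509,-0.465), about 2.5°, and its size is right too. A glass guard encloses x>0.327, y>0.12, so I'll go round it high and close in to the base. First I lift, draw back and turn the jaws toward the grasp yaw.

```bash
cat > st.py <<'E'
from h import *
s=bot.read_state();print(round(s["time_s"],2),s["position"].round(4) if hasattr(s["position"],'round') else s["position"],np.round(s["joint_positions"],2).tolist(),"F",np.round(s["force"],1).tolist(),"open",s["opening"],np.round(s["tcp_rot"],3).tolist())
E
python3 -m handwheel '[{"delta_rot":[0,0,-0.13],"xyz":[15,-40,-50],"hand":-1},{"delta_rot":[0,0,-0.26],"xyz":[30,-80,-100],"hand":-1},{"delta_rot":[0,0,-0.39],"xyz":[40,-120,-150],"hand":-1},{"delta_rot":[0,0,-0.39],"xyz":[56,-169,-200],"hand":-1},{"delta_rot":[0,0,-0.39],"xyz":[56,-169,-220],"hand":-1}]'; python3 st.py
```

```text
time_s: 0.78
position: [0.1015, 0.4457, 0.4527]
tcp_rot: [[-0.999, -0.042, 0.0], [-0.042, 0.999, 0.001], [-0.001, 0.001, -1.0]]
force: [-0.0, -0.1, 0.3]
opening: 1.002
grasp_force: 0.0
0.78 [0.1015 0.4457 0.4527] [63.11, 4.89, 84.5, 0.01, 90.53, -29.31] F [-0.0, -0.1, 0.3] open 1.002339791887777 [[-0.999, -0.042, 0.0], [-0.042, 0.999, 0.001], [-0.001, 0.001, -1.0]]
```

Now straight along -y at x≈0.2, clear of the post and glass.

```bash
python3 -m handwheel '[{"delta_rot":[0,0,0],"xyz":[-20,-58,0],"hand":-1},{"delta_rot":[0,0,0],"xyz":[-40,-116,0],"hand":-1},{"delta_rot":[0,0,0],"xyz":[-62,-174,0],"hand":-1},{"delta_rot":[0,0,0],"xyz":[-84,-232,0],"hand":-1},{"delta_rot":[0,0,0],"xyz":[-106,-290,0],"hand":-1}]'; python3 st.py
```

```text
time_s: 1.4
position: [0.2209, 0.1607, 0.4506]
tcp_rot: [[-0.999, -0.043, 0.002], [-0.043, 0.999, 0.0], [-0.002, 0.0, -1.0]]
force: [1.3, -0.2, 0.9]
opening: 0.994
grasp_force: 0.0
1.4 [0.2209 0.1607 0.4506] [12.06, -14.54, 101.81, -0.01, 92.63, -80.39] F [1.3, -0.2, 0.9] open 0.9942515028957609 [[-0.999, -0.043, 0.002], [-0.043, 0.999, 0.0], [-0.002, 0.0, -1.0]]
```

```bash
python3 -m handwheel '[{"delta_rot":[0,0,0],"xyz":[0,-40,0],"hand":-1},{"delta_rot":[0,0,0],"xyz":[0,-100,0],"hand":-1},{"delta_rot":[0,0,0],"xyz":[0,-160,0],"hand":-1},{"delta_rot":[0,0,0],"xyz":[0,-220,0],"hand":-1},{"delta_rot":[0,0,0],"xyz":[0,-280,0],"hand":-1}]'; python3 st.py
```

```text
time_s: 2.02
position: [0.2315, -0.1079, 0.4507]
tcp_rot: [[-0.999, -0.04, 0.002], [-0.04, 0.999, -0.001], [-0.002, -0.001, -1.0]]
force: [1.9, -0.5, -0.1]
opening: 0.999
grasp_force: 0.0
2.02 [ 0.2315 -0.1079  0.4507] [-50.83, -16.68, 103.08, 0.06, 93.49, -143.13] F [1.9, -0.5, -0.1] open 0.9986688587703956 [[-0.999, -0.04, 0.002], [-0.04, 0.999, -0.001], [-0.002, -0.001, -1.0]]
```

```bash
python3 -m handwheel '[{"delta_rot":[0,0,0],"xyz":[-30,-42,-20],"hand":-1},{"delta_rot":[0,0,0],"xyz":[-65,-88,0],"hand":-1},{"delta_rot":[0,0,0],"xyz":[-97,-134,20],"hand":-1},{"delta_rot":[0,0,0],"xyz":[-130,-180,40],"hand":-1},{"delta_rot":[0,0,0],"xyz":[-160,-220,70],"hand":-1}]'
python3 -m handwheel '[{"delta_rot":[0,0,0],"xyz":[-25,-35,40],"hand":-1},{"delta_rot":[0,0,0],"xyz":[-50,-70,70],"hand":-1},{"delta_rot":[0,0,0],"xyz":[-80,-105,100],"hand":-1},{"delta_rot":[0,0,0],"xyz":[-100,-137,130],"hand":-1},{"delta_rot":[0,0,0],"xyz":[-100,-137,130],"hand":-1}]' >/dev/null; python3 st.py
python3 - <<'E'
from h import *
import pickle
cm=vision.camera_model("wrist");im=vision.capture("wrist");pickle.dump(cm,open("w1.pkl","wb"))
cv2.imwrite("pics/w1.png",im[...,::-1])
E
```

```text
time_s: 2.65
position: [0.4024, -0.3217, 0.38]
tcp_rot: [[-0.999, -0.041, 0.001], [-0.041, 0.999, -0.001], [-0.001, -0.001, -1.0]]
force: [-0.7, 0.5, 1.1]
opening: 1.002
grasp_force: 0.0
3.27 [ 0.5062 -0.4528  0.2455] [-51.21, 33.92, 72.34, -0.01, 74.16, -143.53] F [-0.6, 1.1, 0.6] open 1.00010343893494 [[-0.999, -0.04, -0.005], [-0.04, 0.999, 0.006], [0.004, 0.006, -1.0]]
```

View pics/w1.png

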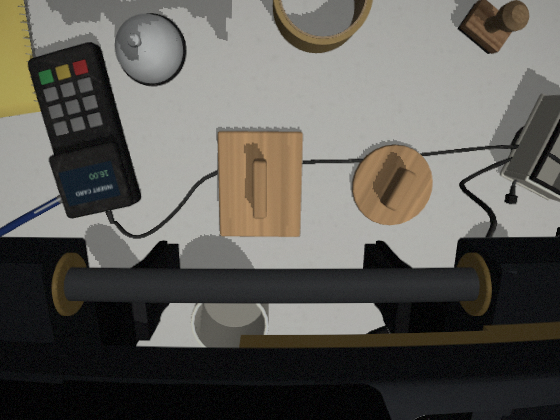

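The wrist view shows the lid with top corners (219,131), (301,131), (301,236), (218,236) and the pull's top running from (260,159) to (260,217).

Run:
```python
from h import *
import pickle
cm=pickle.load(open("w1.pkl","rb"))
P=ray([(219,131),(301,131),(301,236),(218,236)],cm,.008)[:,:2];e=np.roll(P,-1,0)-P
print(P.mean(0),np.linalg.norm(e,axis=1),np.degrees(np.arctan2(e[:,1],e[:,0]))%180)
Q=ray([(260,159),(260,217)],cm,.034)[:,:2];print(Q,Q.mean(0))
R=np.array(bot.read_state()["tcp_rot"]);print(R.T@(np.r_[P.mean(0),0.1]-bot.read_state()["position"]))
```

```text
[ 0.51177787 -0.46264147] [0.08589423 0.11541427 0.09295501 0.11545472] [ 92.27181685   3.42448987  92.25116641 179.91935237]
[[ 0.48063596 -0.46280241]
 [ 0.54026434 -0.46077567]] [ 0.51045015 -0.46178904]
[-0.00570062 -0.01141714  0.14767691]
```

```bash
python3 -m handwheel '[{"delta_rot":[0,0,0],"xyz":[-4,-10,40],"hand":-1},{"delta_rot":[0,0,0],"xyz":[-4,-10,90],"hand":-1},{"delta_rot":[0,0,0],"xyz":[-4,-10,140],"hand":-1},{"delta_rot":[0,0,0],"xyz":[-4,-10,170],"hand":-1},{"delta_rot":[0,0,0],"xyz":[-4,-10,170],"hand":-1}]';python3 -m handwheel '[{"delta_rot":[0,0,0],"xyz":[0,0,0],"hand":-1},{"delta_rot":[0,0,0],"xyz":[0,0,0],"hand":-1},{"delta_rot":[0,0,0],"xyz":[0,0,0],"hand":-1},{"delta_rot":[0,0,0],"xyz":[0,0,0],"hand":-1},{"delta_rot":[0,0,0],"xyz":[0,0,0],"hand":-1}]' | head -3
```

```text
time_s: 3.95
position: [0.5097, -0.4601, 0.0795]
tcp_rot: [[-0.999, -0.041, -0.003], [-0.041, 0.999, 0.004], [0.003, 0.004, -1.0]]
force: [-0.6, 0.0, -0.1]
opening: 1.001
grasp_force: 0.0
time_s: 4.58
position: [0.5111, -0.4623, 0.0808]
tcp_rot: [[-0.999, -0.041, 0.0], [-0.041, 0.999, -0.0], [-0.0, -0.0, -1.0]]
```

```bash
python3 -m handwheel '[{"delta_rot":[0,0,0],"xyz":[0,0,20],"hand":-1},{"delta_rot":[0,0,0],"xyz":[0,0,40],"hand":-1},{"delta_rot":[0,0,0],"xyz":[0,0,55],"hand":-1},{"delta_rot":[0,0,0],"xyz":[0,0,61],"hand":-1},{"delta_rot":[0,0,0],"xyz":[0,0,61],"hand":-1}]';python3 -m handwheel '[{"delta_rot":[0,0,0],"xyz":[0,0,0],"hand":0},{"delta_rot":[0,0,0],"xyz":[0,0,0],"hand":0.5},{"delta_rot":[0,0,0],"xyz":[0,0,0],"hand":1},{"delta_rot":[0,0,0],"xyz":[0,0,0],"hand":1},{"delta_rot":[0,0,0],"xyz":[0,0,0],"hand":1}]';python3 -m handwheel '[{"delta_rot":[0,0,0],"xyz":[0,0,0],"hand":1},{"delta_rot":[0,0,0],"xyz":[0,0,0],"hand":1},{"delta_rot":[0,0,0],"xyz":[0,0,0],"hand":1},{"delta_rot":[0,0,0],"xyz":[0,0,0],"hand":1},{"delta_rot":[0,0,0],"xyz":[0,0,0],"hand":1}]'
```

```text
time_s: 5.2
position: [0.5109, -0.462, 0.0187]
tcp_rot: [[-0.999, -0.041, -0.001], [-0.041, 0.999, 0.001], [0.001, 0.001, -1.0]]
force: [-0.3, 0.4, 0.1]
opening: 0.997
grasp_force: 0.0
time_s: 5.82
position: [0.5111, -0.4623, 0.0197]
tcp_rot: [[-0.999, -0.041, 0.0], [-0.041, 0.999, -0.0], [-0.0, -0.0, -1.0]]
force: [0.4, -0.1, -0.0]
opening: 0.517
grasp_force: 0.0
time_s: 6.45
position: [0.5111, -0.4623, 0.0195]
tcp_rot: [[-0.999, -0.041, 0.0], [-0.041, 0.999, -0.0], [-0.0, -0.0, -1.0]]
force: [-0.0, 0.2, -0.5]
opening: 0.161
grasp_force: 30.0
```

Gripped: 14 mm opening and 30 N. Next I lift, then stop part way to look at the box.

```bash
python3 -m handwheel '[{"delta_rot":[0,0,0],"xyz":[0,0,-20],"hand":1},{"delta_rot":[0,0,0],"xyz":[0,0,-60],"hand":1},{"delta_rot":[0,0,0],"xyz":[0,0,-110],"hand":1},{"delta_rot":[0,0,0],"xyz":[0,0,-160],"hand":1},{"delta_rot":[0,0,0],"xyz":[0,20,-200],"hand":1}]';python3 -m handwheel '[{"delta_rot":[0,0,0.1],"xyz":[5,20,0],"hand":1},{"delta_rot":[0,0,0.2],"xyz":[10,60,0],"hand":1},{"delta_rot":[0,0,0.3],"xyz":[15,100,0],"hand":1},{"delta_rot":[0,0,0.41],"xyz":[20,130,0],"hand":1},{"delta_rot":[0,0,0.41],"xyz":[20,140,0],"hand":1}]';python3 -m handwheel '[{"delta_rot":[0,0,0],"xyz":[0,0,0],"hand":1},{"delta_rot":[0,0,0],"xyz":[0,0,0],"hand":1},{"delta_rot":[0,0,0],"xyz":[0,0,0],"hand":1},{"delta_rot":[0,0,0],"xyz":[0,0,0],"hand":1},{"delta_rot":[0,0,0],"xyz":[0,0,0],"hand":1}]'
python3 - <<'E'
from h import *
import pickle
cm=vision.camera_model("wrist");im=vision.capture("wrist");pickle.dump(cm,open("w2.pkl","wb"))
cv2.imwrite("pics/w2.png",im[...,::-1])
E
```

```text
time_s: 7.08
position: [0.5106, -0.4438, 0.2236]
tcp_rot: [[-0.999, -0.04, 0.003], [-0.04, 0.999, -0.004], [-0.003, -0.004, -1.0]]
force: [0.6, 1.1, -0.9]
opening: 0.158
grasp_force: 30.0
time_s: 7.7
position: [0.4841, -0.3014, 0.2208]
tcp_rot: [[-0.934, 0.358, 0.0], [0.358, 0.934, -0.0], [-0.0, -0.0, -1.0]]
force: [-1.0, 0.2, -0.4]
opening: 0.159
grasp_force: 30.0
time_s: 8.32
position: [0.4845, -0.3035, 0.2194]
tcp_rot: [[-0.933, 0.361, -0.0], [0.361, 0.933, 0.0], [0.0, 0.0, -1.0]]
force: [0.0, -0.4, -1.0]
opening: 0.159
grasp_force: 30.0
```

View pics/w2.png

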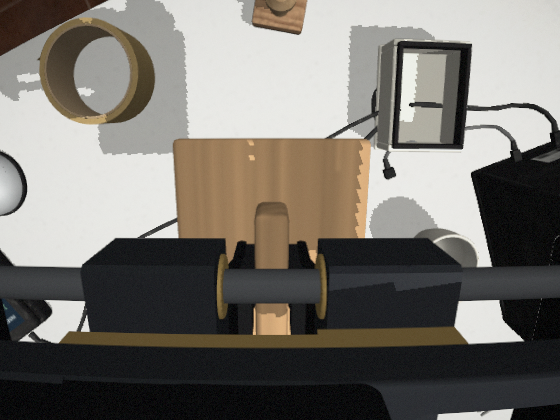

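The wrist view shows the box's seal with outer corners (399,41), (471,43), (466,151), (394,147). The near edge of the held lid runs from (174,140) to (370,140), square to the tool.

Run:
```python
from h import *
import pickle
cm=pickle.load(open("w2.pkl","rb"))
P=ray([(399,41),(471,43),(466,151),(394,147)],cm,.051)[:,:2];e=np.roll(P,-1,0)-P
print(P.mean(0),np.linalg.norm(e,axis=1),np.degrees(np.arctan2(e[:,1],e[:,0]))%180)
s=bot.read_state();R=np.array(s["tcp_rot"]);p=np.array(s["position"])
L=ray([(174,140),(370,140)],cm,p[2]-.0195+.008);print("lid edge in tool",(L-p)@R)
for c in(P.mean(0),[.4524,-.1469]):print((np.r_[c,.1]-p)@R)
```

```text
[ 0.45567845 -0.14148144] [0.06321235 0.09214113 0.06660164 0.08847254] [ 69.73592498 161.74620831  66.62716682 159.6976684 ]
lid edge in tool [[ 0.05688493 -0.04291329  0.01150825]
 [ 0.05693651  0.04511294  0.01151294]]
[0.08524621 0.14062742 0.11941378]
[0.08634962 0.13439112 0.11941365]
```

Both views agree on the box at about (0.4545,-0.1435), and the lid sits centred in the hand. Before lowering I check the gripper body's clearance to the printer by triangulating its corner: top (197,173), wrist (472,175).

Run:
```python
from h import *
import pickle
cm=pickle.load(open("w2.pkl","rb"));t=vision.camera_model("top")
for z in(.1,.12,.13,.14,.15,.16,.17):print(z,ray([(472,175),(558,140)],cm,z)[:,:2].round(3).tolist(),ray([(198,174),(113,165),(119,60)],t,z)[:,:2].round(3).tolist())
i=cv2.imread("pics/top0.png")[50:270,90:260];cv2.imwrite("pics/c3.png",cv2.resize(i,None,fx=2.7,fy=2.7,interpolation=cv2.INTER_CUBIC))
```

```text
0.1 [[0.518, -0.149], [0.516, -0.074]] [[0.524, -0.121], [0.545, 0.035], [0.75, 0.034]]
0.12 [[0.511, -0.158], [0.509, -0.089]] [[0.519, -0.125], [0.54, 0.028], [0.74, 0.027]]
0.13 [[0.507, -0.163], [0.506, -0.096]] [[0.517, -0.127], [0.538, 0.024], [0.736, 0.024]]
0.14 [[0.504, -0.168], [0.502, -0.104]] [[0.514, -0.129], [0.535, 0.021], [0.731, 0.02]]
0.15 [[0.5, -0.173], [0.499, -0.111]] [[0.512, -0.13], [0.533, 0.017], [0.726, 0.017]]
0.16 [[0.497, -0.177], [0.495, -0.119]] [[0.51, -0.132], [0.53, 0.014], [0.721, 0.013]]
0.17 [[0.493, -0.182], [0.492, -0.126]] [[0.508, -0.134], [0.528, 0.01], [0.717, 0.01]]
```

View pics/c3.png

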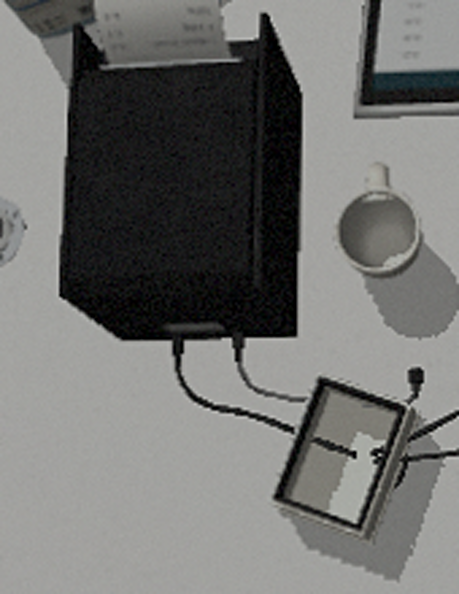

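The printer's front foot is at x≈0.548, which leaves the gripper body about 20 mm clear. I move over the box and settle.

```bash
python3 -m handwheel '[{"delta_rot":[0,0,0],"xyz":[25,40,0],"hand":1},{"delta_rot":[0,0,0],"xyz":[50,80,30],"hand":1},{"delta_rot":[0,0,0],"xyz":[75,120,60],"hand":1},{"delta_rot":[0,0,0],"xyz":[87,137,90],"hand":1},{"delta_rot":[0,0,0],"xyz":[87,137,110],"hand":1}]' >/dev/null;python3 -m handwheel '[{"delta_rot":[0,0,0],"xyz":[0,0,0],"hand":1},{"delta_rot":[0,0,0],"xyz":[0,0,0],"hand":1},{"delta_rot":[0,0,0],"xyz":[0,0,0],"hand":1},{"delta_rot":[0,0,0],"xyz":[0,0,0],"hand":1},{"delta_rot":[0,0,0],"xyz":[0,0,0],"hand":1}]'
python3 - <<'E'
from h import *
T=lambda n:cv2.cvtColor(vision.capture(n),cv2.COLOR_RGB2BGR)
a=cv2.resize(T("scene")[90:290,170:340],None,fx=2.3,fy=2.3,interpolation=cv2.INTER_CUBIC)
b=cv2.resize(T("top")[120:320,130:300],None,fx=2.3,fy=2.3,interpolation=cv2.INTER_CUBIC)
cv2.imwrite("pics/s2.png",np.hstack([a,b]))
E
```

```text
time_s: 9.62
position: [0.4529, -0.1443, 0.1099]
tcp_rot: [[-0.933, 0.361, 0.001], [0.361, 0.933, -0.0], [-0.001, -0.0, -1.0]]
force: [-0.1, -0.3, -0.3]
opening: 0.16
grasp_force: 30.0
```

View pics/s2.png

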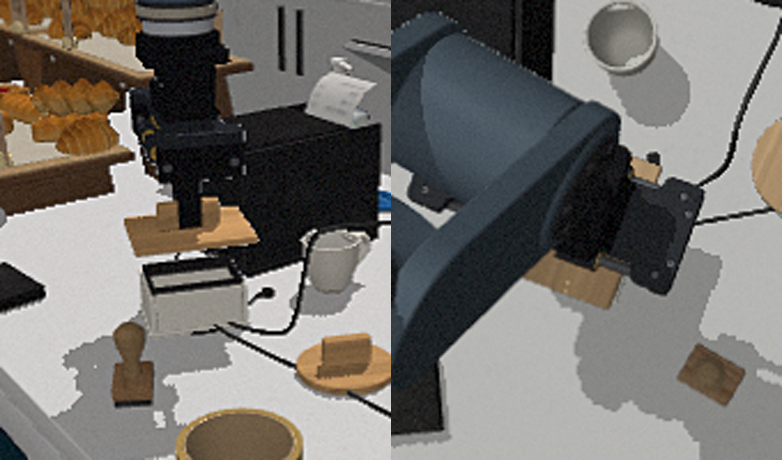

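The lid hangs over the box, aligned, with the gripper clear of the printer. I lower it, then press in small steps.

```bash
python3 -m handwheel '[{"delta_rot":[0,0,0],"xyz":[0,0,10],"hand":1},{"delta_rot":[0,0,0],"xyz":[0,0,20],"hand":1},{"delta_rot":[0,0,0],"xyz":[0,0,28],"hand":1},{"delta_rot":[0,0,0],"xyz":[0,0,34],"hand":1},{"delta_rot":[0,0,0],"xyz":[0,0,37],"hand":1}]';python3 -m handwheel '[{"delta_rot":[0,0,0],"xyz":[0,0,2],"hand":1},{"delta_rot":[0,0,0],"xyz":[0,0,4],"hand":1},{"delta_rot":[0,0,0],"xyz":[0,0,6],"hand":1},{"delta_rot":[0,0,0],"xyz":[0,0,8],"hand":1},{"delta_rot":[0,0,0],"xyz":[0,0,10],"hand":1}]';python3 -m handwheel '[{"delta_rot":[0,0,0],"xyz":[0,0,1],"hand":1},{"delta_rot":[0,0,0],"xyz":[0,0,2],"hand":1},{"delta_rot":[0,0,0],"xyz":[0,0,3],"hand":1},{"delta_rot":[0,0,0],"xyz":[0,0,3],"hand":1},{"delta_rot":[0,0,0],"xyz":[0,0,3],"hand":1}]'
```

```text
time_s: 10.35
position: [0.4526, -0.1439, 0.0719]
tcp_rot: [[-0.933, 0.36, -0.001], [0.36, 0.933, 0.0], [0.001, 0.0, -1.0]]
force: [0.2, 0.1, -1.3]
opening: 0.154
grasp_force: 30.0
time_s: 10.98
position: [0.4528, -0.1441, 0.0644]
tcp_rot: [[-0.933, 0.36, 0.001], [0.36, 0.933, -0.001], [-0.001, -0.0, -1.0]]
force: [-4.8, 2.3, 34.2]
opening: 0.158
grasp_force: 30.0
time_s: 11.6
position: [0.4529, -0.1441, 0.0642]
tcp_rot: [[-0.933, 0.36, 0.003], [0.36, 0.933, -0.002], [-0.003, -0.001, -1.0]]
force: [-6.5, 3.8, 42.5]
opening: 0.153
grasp_force: 30.0
```

It's hard down on the rim: TCP 0.0642 m against 0.0645 expected, at 42 N. I relax, open, then raise.

```bash
python3 -m handwheel '[{"delta_rot":[0,0,0],"xyz":[0,0,-1.5],"hand":1},{"delta_rot":[0,0,0],"xyz":[0,0,-3],"hand":1},{"delta_rot":[0,0,0],"xyz":[0,0,-3.5],"hand":0.5},{"delta_rot":[0,0,0],"xyz":[0,0,-3.5],"hand":0},{"delta_rot":[0,0,0],"xyz":[0,0,-3.5],"hand":0}]';python3 -m handwheel '[{"delta_rot":[0,0,0],"xyz":[0,0,-5],"hand":0},{"delta_rot":[0,0,0],"xyz":[0,0,-15],"hand":0},{"delta_rot":[0,0,0],"xyz":[0,0,-35],"hand":0},{"delta_rot":[0,0,0],"xyz":[0,0,-60],"hand":0},{"delta_rot":[0,0,0],"xyz":[0,0,-90],"hand":0}]';python3 -m handwheel '[{"delta_rot":[0,0,0],"xyz":[10,-50,-10],"hand":0},{"delta_rot":[0,0,0],"xyz":[20,-100,-20],"hand":0},{"delta_rot":[0,0,0],"xyz":[30,-150,-40],"hand":0},{"delta_rot":[0,0,0],"xyz":[30,-170,-60],"hand":0},{"delta_rot":[0,0,0],"xyz":[30,-170,-60],"hand":0}]';python3 -m handwheel '[{"delta_rot":[0,0,0],"xyz":[0,0,0],"hand":0},{"delta_rot":[0,0,0],"xyz":[0,0,0],"hand":0},{"delta_rot":[0,0,0],"xyz":[0,0,0],"hand":0},{"delta_rot":[0,0,0],"xyz":[0,0,0],"hand":0},{"delta_rot":[0,0,0],"xyz":[0,0,0],"hand":0}]' | head -2
python3 - <<'E'
from h import *
T=lambda n:cv2.cvtColor(vision.capture(n),cv2.COLOR_RGB2BGR)
a=cv2.resize(T("scene")[140:290,170:340],None,fx=2.3,fy=2.3,interpolation=cv2.INTER_CUBIC)
b=cv2.resize(T("top")[140:290,150:320],None,fx=2.3,fy=2.3,interpolation=cv2.INTER_CUBIC)
cv2.imwrite("pics/s3.png",np.hstack([a,b]))
E
```

```text
time_s: 12.22
position: [0.4528, -0.1441, 0.0628]
tcp_rot: [[-0.933, 0.361, -0.0], [0.361, 0.933, 0.0], [0.0, 0.0, -1.0]]
force: [0.4, -0.3, 0.2]
opening: 0.393
grasp_force: 0.0
time_s: 12.85
position: [0.4525, -0.1439, 0.1542]
tcp_rot: [[-0.933, 0.36, -0.0], [0.36, 0.933, 0.0], [0.001, 0.0, -1.0]]
force: [-0.0, 0.7, -0.0]
opening: 0.498
grasp_force: 0.0
time_s: 13.48
position: [0.3638, -0.294, 0.2148]
tcp_rot: [[-0.932, 0.363, 0.003], [0.363, 0.932, -0.004], [-0.004, -0.003, -1.0]]
force: [0.2, -0.7, 0.4]
opening: 0.498
grasp_force: 0.0
time_s: 14.1
position: [0.3636, -0.2915, 0.2129]
```

View pics/s3.png

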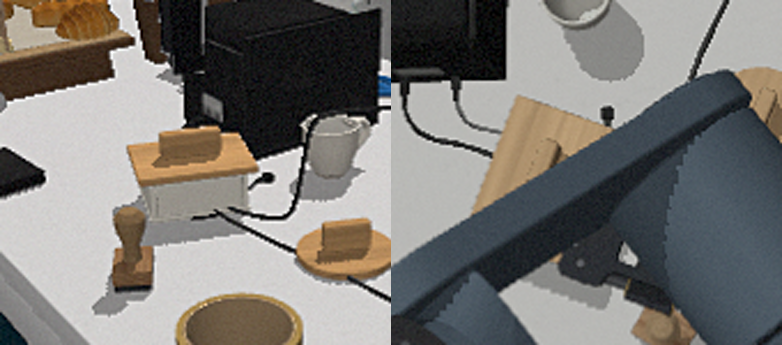

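The lid lies level and flush, with no dark seal showing. The round lid is where it was and the arm is clear.

```bash
python3 -c "
from rig import workorder;print(workorder.hand_in())"
```

```text
the job is handed in; nothing more can be done
None
```

The rectangular lid is on the box, square and pressed down to the rim. I let go of it, left the round lid untouched, and handed the job in at about 14 s; the hand-in gave no verdict.

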